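# Fit the carrying handle to the tiered stand

### The arm

A 6-joint arm with a two-finger parallel gripper is mounted at the origin on the work surface. World frame = base frame: x ahead of the robot, y to its left, z up, the work surface at z = 0. Lengths are in mm, angles in rad, forces in N, time in s.
With the tool pointing down it reaches from about 400 to 925 mm from the base axis. Payload 12.5 kg.
Tool frame: the origin (TCP) lies between the finger pads; the fingertips stand 14 mm ahead of it and the grasp point (between the pads) lies 5 mm behind it; x points along the fingers, y is the direction in which the jaws open and shut, and the axes are right-handed (so a half turn about x gives the same grasp; the last joint's range is limited). The gripper opens to 95 mm and grips with 3 to 60 N. Pads are 20 mm wide; open, the fingers measure 119 mm over their backs; the gripper's body (75 mm by 180 mm) begins 59 mm behind the grasp point.
Start: joints at [1.028, 0.491, 1.559, -0, 1.092, -0.106], TCP at [264.387, 566.343, 228.661] pointing down, gripper open.
Joint ranges: [-3.1, 3.1], [-0.84, 2.19], [0.05, 2.79], [-1.13, 4.28], [0.06, 2.93], [-2.69, 2.69]. Speed limits (rad/s): [2.22, 2.22, 2.79, 3.14, 3.14, 3.14].

### API

Orientations are given as [roll, pitch, yaw] about the fixed x, y, z axes, in that order (R = Rz(yaw) Ry(pitch) Rx(roll)).
In Python, from cell import env, cams gives the robot as it stands.
- The arm moves only by the tool carry_out, never from a script. Its arguments are lists of equal length, an entry for each row: "grip": the closure, from -1 (fully open) to 1 (shut); "linear": the shift along the tool's x, y, z scaled (see below), a list of three; "turn": the turn about the tool's x scaled (see below). In form: {"grip": [grip, ...], "linear": [[tx, ty, tz], ...], "turn": [turn, ...]}. A call has 1 to 5 rows; each row shifts and turns the commanded pose from where the row before left it, along the tool's axes as they then stand; what a row does not reach is not made up. The controller multiplies each number of a shift by 0.5 m and each number of a turn by 180 degrees. A row lasts 1/10 s, in which the tool goes at most 50 mm and 8.59 degrees, less where a joint would pass 70% of its speed; a pose out of reach is approached as far as the arm can. A call with a number of a shift or a turn outside -1 to 1 is refused whole. A call with a gripper value outside its range is refused whole. The fingers move at their own pace and stop on an object; the grip force is fixed at half the most. Time passes only in rows, so rows that do not move let the fingers close. It gives the time, the measured TCP pose, the force and the opening at its end, in the units of the state.
- env.state(): the state, without advancing time (a new reading comes with each control period).
- cams.read_camera(name): name is "scene" or "top" or "wrist"; returns the picture (420x560x3 uint8, blue, green, red); there is no depth.
- cams.camera_info(name): a dict with "fx", "fy", "cx", "cy" (pixels), "view" (4x4, takes a point from world to camera coordinates). Camera axes: x right, y down, z forward; pixel columns grow to the right and rows downward; lengths in mm; the calibration is good to about 2 mm. The wrist camera is an equidistant fisheye: a pixel r from the principal point sees the ray r / f radians off the axis. A picture is of the moment at which its call begins: read the wrist's pose just before it. camera_info takes no time and is no camera call; for the wrist camera it gives the pose at the moment of the call.
- env.job_done(): hands the job in, once; it reports no verdict.
The state is a dict: "t": time; "joints": joint angles; "qvel": joint speeds; "tau": joint torques, N m; "eef_pos": TCP position; "tcp_rot": TCP orientation; "ft_force": force on the tool from outside, world axes, zero at the start; "moment": the same for the moment, N m; "opening": opening from 0.0 (shut) to 1.0 (fully open).
Only numpy, scipy, OpenCV 4.12 (cv2) and the standard library are available. Lean on these libraries where they do the work, as an engineer would, in place of code of your own. Each camera call takes 0.05 s, during which the arm holds its last target. There are 200 camera calls.

### The job

The three-tier steel stand on the sideboard is missing its carrying handle. Of the three steel T-handles standing beside it, take the one whose foot has four fins in a cross, turn it until the fins line up with the cross-shaped socket in the square cap on top of the stand, push it down fully home against the stiff pad in the socket, and let go. Leave the other two T-handles standing where they are.

Things in the scene. Friction and masses are not known exactly. Their poses are not given: they have to be found in the camera images.
- handle: Upright steel T-handle, 68 mm tall: bar 60 x 14 x 18 mm (underside 50 mm up) on a 13 mm stem; foot 28 mm tall, a cross of four fins, 46 mm tip to tip, 10 mm thick (40 and 6 mm in the lowest 8 mm). About 0.16 kg. Origin: centre of the foot's underside; x along the bar, z up; fins along x and y.
- socket (a point): Centre of the socket's mouth, top of the stand's 70 mm square cap, 210 mm up; z up. Two crossed slots along x and y, 58 x 20 mm. A pad 10 mm down yields to a 5 N push (not to the handle's weight), slides 12 mm to a stop and stays: home, the foot is 22 mm below the mouth. Stand fixed; round tiers under the cap 190, 240, 290 mm wide at heights 140, 75, 12 mm, with remotes.
- trefoil: Wrong one, leave alone: like the handle (same stem and bar, 68 mm tall) but its foot has three fins 120 degrees apart, each reaching 23 mm out. Origin: centre of the foot's underside; x along the bar, z up.
- stopper: Bottle stopper, leave alone: same stem and bar, 68 mm tall, on a plain round foot 38 mm across. Origin: centre of the foot's underside; x along the bar, z up.
Not all that is in view belongs to the job. Leave any blue or red look-alike of the handle alone.

How it is judged (in metres and radians):
At the end, for the whole second after the job is handed in: The four-finned handle stands in the stand's socket, its foot at least 18 mm below the mouth (home is 22 mm), within 12 mm of the socket's centre, upright within 10 degrees, its fins within 17 degrees of the slots, at rest (z of handle in the frame of socket below -0.018 m and horizontal distance between handle and socket below 0.012 m and angle between handle's own z axis and vertical below 0.17 rad and (angle between the x axis of handle and the x axis of socket, either way round below 0.3 rad or angle between the x axis of handle and the y axis of socket, either way round below 0.3 rad) and linear speed of handle below 0.02 m/s); the robot touches nothing.
It fails at once if the three-finned handle is lifted, knocked over or shifted more than 40 mm (distance of trefoil from where it was at the start of the episode above 0.04 m or angle between trefoil's own z axis and vertical above 0.5 rad).
It fails at once if the bottle stopper is lifted, knocked over or shifted more than 40 mm (distance of stopper from where it was at the start of the episode above 0.04 m or angle between stopper's own z axis and vertical above 0.5 rad).
It also fails if it takes over 45 s, if anything falls off the work surface, if the arm or the gripper's body presses on something with over 40 N, if the wrist force passes 120 N, or if a joint passes its speed limit or range.

## Working session

There is one attempt and no reset: what is moved stays moved. The work goes in short steps, Python scripts to look and compute and a tool call to move; the robot and the scene stay as the last step left them, time stands still between calls to the robot, and variables do not carry over. Pictures are saved under pics/ and viewed, about 8 in all and at most 12, crops included, and the job is handed in when it is done.

Besides the shell and the picture viewer there is one more tool, called after "Request:" in YAML: its name, and indented under it one key for each argument. carry_out: Moves the arm, as the interface text tells. Shifts and turns lie within -1 to 1; 1 stands for 0.5 m of shift or 180 degrees of turn. Its arguments: {"type":"object","properties":{"grip":{"type":"array"},"linear":{"type":"array"},"turn":{"type":"array"}},"required":["grip","linear","turn"]}

```bash
mkdir -p pics; python3 - <<'E'
from cell import env,cams
import cv2,numpy as np
for n in("scene","top"):
    cv2.imwrite(f"pics/{n}0.png",cams.read_camera(n)); i=cams.camera_info(n)
    print(n,i["fx"],i["fy"],i["cx"],i["cy"]);print(np.round(i["view"],3).tolist())
s=env.state();print(s["t"],s["eef_pos"],s["tcp_rot"],s["opening"],s["ft_force"])
E
```

```text
scene 476.37738630505595 476.37738630505595 276.05205975808104 208.54512406209358
[[-0.703, 0.711, -0.003, 426.332], [0.579, 0.57, -0.582, -189.828], [-0.412, -0.411, -0.813, 1395.526], [0.0, 0.0, 0.0, 1.0]]
top 379.0243177950285 379.0243177950285 272.9556054256596 212.52465220395823
[[-0.007, -1.0, -0.012, -58.492], [-0.994, 0.008, -0.112, 543.502], [0.112, 0.011, -0.994, 835.113], [0.0, 0.0, 0.0, 1.0]]
0.1 [264.27893918 566.15963819 228.12227055] [-1.66047779  1.56981433 -2.0972744 ] 0.9990034138949891 [-0.42516456 -0.1625619  -0.70315114]
```

View pics/scene0.png

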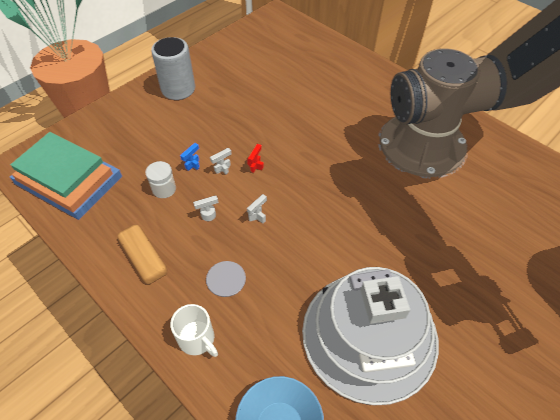

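View pics/top0.png

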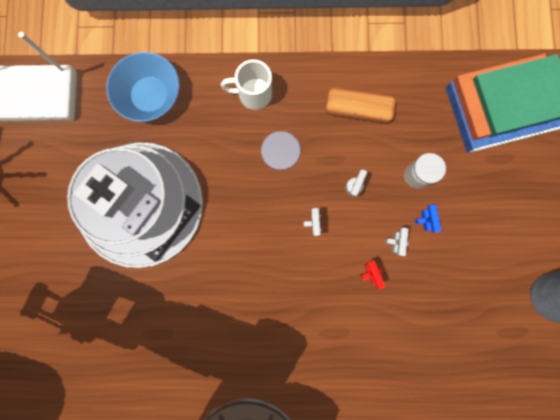

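Three steel candidates show up in the top picture, near (357,183), (316,222) and (400,240). The socket is at about (101,188). I'll enlarge the crops.

```bash
python3 - <<'E'
import cv2,numpy as np
s=cv2.imread("pics/scene0.png");t=cv2.imread("pics/top0.png")
r=lambda im,x,y,w,h,k:cv2.resize(im[y:y+h,x:x+w],(w*k,h*k),interpolation=cv2.INTER_CUBIC)
a=r(s,185,140,100,90,4);b=r(t,295,160,130,100,4)[:360,:]
c=r(t,65,155,80,60,5);d=r(s,345,265,80,60,5)
W=np.zeros((600,800,3),np.uint8)
W[:300,:400]=r(s,185,142,100,75,4);W[:300,400:]=cv2.resize(t[165:262,295:424],(400,300),interpolation=cv2.INTER_CUBIC)
W[300:,:400]=c;W[300:,400:]=d
cv2.imwrite("pics/crop1.png",W)
E
```

```text
(no output)
```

View pics/crop1.png

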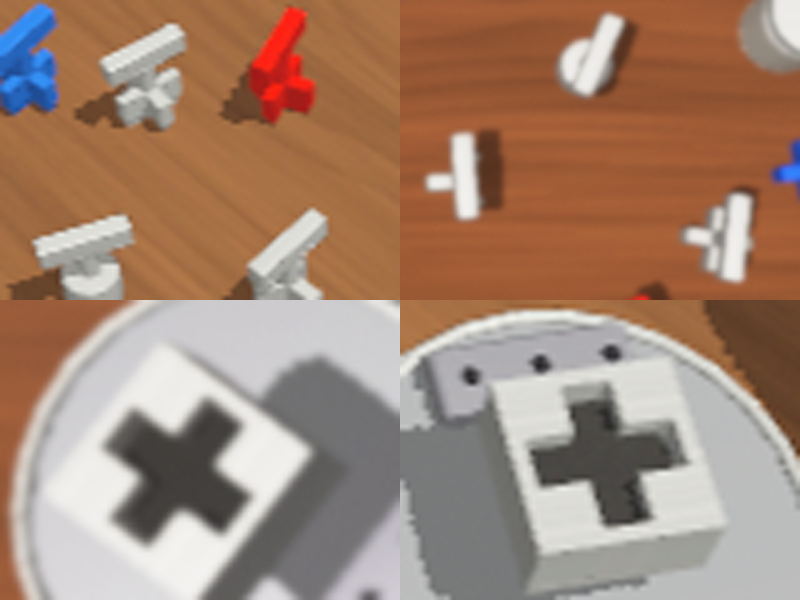

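Top right shows the stopper (round foot) at (357,183). B (316,222) and C (400,240) need a closer look.

```bash
python3 - <<'E'
import cv2,numpy as np
s=cv2.imread("pics/scene0.png");t=cv2.imread("pics/top0.png")
r=lambda im,x,y,w,h,k:cv2.resize(im[y:y+h,x:x+w],(w*k,h*k),interpolation=cv2.INTER_CUBIC)
W=np.zeros((600,800,3),np.uint8)
W[:300,:400]=r(s,205,145,40,30,10);W[:300,400:]=r(s,238,192,40,30,10)
W[300:,:400]=r(t,380,225,40,30,10);W[300:,400:]=r(t,295,207,40,30,10)
cv2.imwrite("pics/crop2.png",W)
E
```

```text
(no output)
```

View pics/crop2.png

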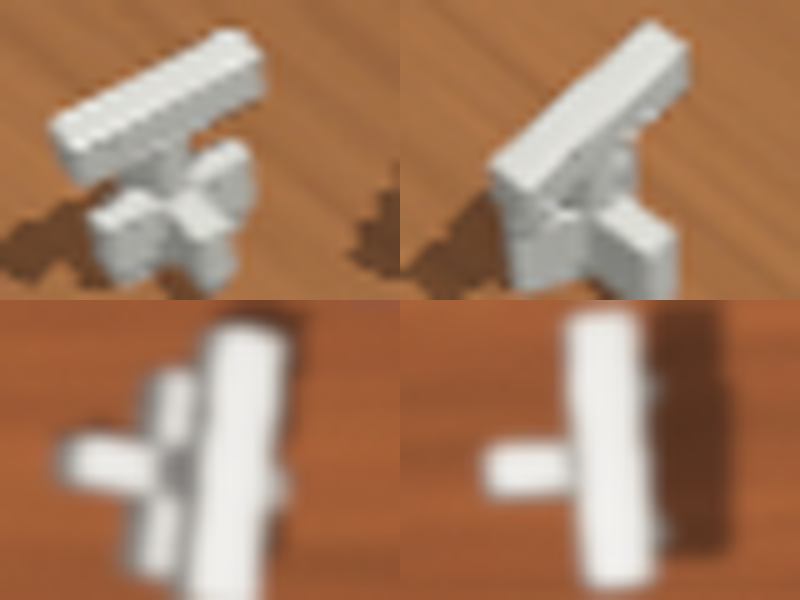

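C is the four-finned one: a collinear fin pair along the bar and one fin each side. B is the trefoil, with one fin left and two tips showing right. Now to compute positions.

```bash
cat > h.py <<'E'
from cell import env,cams
import cv2,numpy as np
from scipy.spatial.transform import Rotation as R
def ray(n,u,v):
    i=cams.camera_info(n);V=np.array(i["view"]);p=np.array([(u-i["cx"])/i["fx"],(v-i["cy"])/i["fy"]])
    if n=="wrist":
        r=np.hypot(*p);d=np.array([*(p/r*np.sin(r)),np.cos(r)])
    else:d=np.array([*p,1])
    return -V[:3,:3].T@V[:3,3],V[:3,:3].T@d
def atz(n,u,v,z):
    o,d=ray(n,u,v);return o+d*(z-o[2])/d[2]
def tri(obs):
    A=np.zeros((3,3));b=np.zeros(3)
    for o in obs:
        c,d=ray(*o);d/=np.linalg.norm(d);P=np.eye(3)-np.outer(d,d);A+=P;b+=P@c
    return np.linalg.solve(A,b)
E
python3 - <<'E'
from h import *
np.set_printoptions(precision=1,suppress=True)
print("C",atz("top",403.6,241.5,68),atz("scene",220.7,153.5,68),tri([("top",403.6,241.5),("scene",220.7,153.5)]))
a,b=atz("top",404.8,227.5,68),atz("top",402.2,255.5,68);print("Cbar",a,b,np.degrees(np.arctan2(*(a-b)[1::-1])))
a,b=atz("scene",185+44.5-5.5,148,68),atz("scene",210,157.5,68);print(np.degrees(np.arctan2(*(a-b)[1::-1])))
print("B",atz("top",316.2,222,68),atz("scene",257.2,202,68));print("S",atz("top",359,183,68))
print("soc",atz("top",101,189.3,210),atz("scene",386.4,295.8,210),tri([("top",101,189.3),("scene",386.4,295.8)]))
c=[(165,343),(313,452),(205,598),(45,490)];P=[atz("top",65+x/5,155+(y-300)/5,210) for x,y in c];print("cap",np.array(P))
c=[(490,385),(672,357),(727,522),(540,553)];Q=[atz("scene",345+(x-400)/5,265+(y-300)/5,210) for x,y in c];print(np.array(Q))
for P in(P,Q):print([np.degrees(np.arctan2(*(P[i]-P[i-1])[1::-1]))%90 for i in range(4)])
i=cams.camera_info("wrist");print({k:i[k] for k in("fx","cx","cy")});V=np.array(i["view"]);print(V)
print(R.from_euler("xyz",env.state()["tcp_rot"]).as_matrix())
E
```

```text
C [ 473.6 -344.2   68. ] [ 474.5 -339.9   68. ] [ 472.9 -344.4   63.9]
Cbar [ 503.8 -348.2   68. ] [ 443.6 -339.8   68. ] -7.870549299850535
178.86771382483522
B [ 517.3 -156.9   68. ] [ 518.4 -152.9   68. ]
S [ 602.5 -252.5   68. ]
soc [568.1 249.5 210. ] [569.6 253.2 210. ] [568.3 252.  206.1]
cap [[616.1 257.1 210. ]
 [574.9 200.9 210. ]
 [521.5 238.3 210. ]
 [561.7 298.8 210. ]]
[[577.8 204.4 210. ]
 [519.8 246.4 210. ]
 [560.6 300.7 210. ]
 [618.1 259.6 210. ]]
[np.float64(52.60349382144117), np.float64(53.74392127255858), np.float64(54.980503238298525), np.float64(56.391646244581075)]
[np.float64(53.896755037511966), np.float64(54.10352819148906), np.float64(53.082206736464336), np.float64(54.37834977787559)]
{'fx': 325.19226210127806, 'cx': 282.38866242448205, 'cy': 210.32266434163478}
[[   0.4    0.9   -0.  -624.9]
 [   0.9   -0.4    0.3  -30.2]
 [   0.2   -0.1   -1.   389.9]
 [   0.     0.     0.     1. ]]
[[-0.   0.4  0.9]
 [-0.   0.9 -0.4]
 [-1.  -0.  -0. ]]
```

```bash
cat >> h.py <<'E'
def go(x,y,z,ang=None):
    s=env.state();M=R.from_euler("xyz",s["tcp_rot"]).as_matrix();d=np.array([x,y,z])-s["eef_pos"]
    psi=np.degrees(np.arctan2(M[1,1],M[0,1]));t=M.T@d
    print("psi",round(psi,2),"tilt",np.round(M[:,0],4),"tool shift mm",np.round(t,1),"units",np.round(t/500,4),"len",round(np.linalg.norm(d),1))
    if ang is not None:
        print("turn deg",round(psi-ang,2),"units",round((psi-ang)/180,4))
E
python3 -c "
from h import *
go(500,0,270,82)"
```

```text
psi 64.97 tilt [-5.e-04 -8.e-04 -1.e+00] tool shift mm [ -41.5 -413.3  453.1] units [-0.083  -0.8267  0.9062] len 614.7
turn deg -17.03 units -0.0946
```

Request:
carry_out:
  grip: [-1,-0.5,0,0,0]
  linear:
    - [-0.03,-0.06,0.065]
    - [-0.03,-0.06,0.065]
    - [-0.023,-0.06,0.065]
    - [0,-0.064,0.07]
    - [0,-0.064,0.07]
  turn: [0,0,0,0,0]

```text
t: 0.6
eef_pos: [351.2, 354.3, 270.3]
tcp_rot: [1.037, 1.57, 0.6]
ft_force: [1.5, -0.2, 0.3]
opening: 0.722
```

Request:
carry_out:
  grip: [0,0,0,0,0]
  linear:
    - [0,-0.064,0.07]
    - [0,-0.064,0.07]
    - [0,-0.064,0.07]
    - [0,-0.064,0.07]
    - [0,-0.064,0.07]
  turn: [0,0,0,0,0]

```text
t: 1.1
eef_pos: [442.2, 135.1, 270.1]
tcp_rot: [1.779, 1.571, 1.343]
ft_force: [1.4, 0.9, -0.2]
opening: 0.501
```

Request:
carry_out:
  grip: [0,0,0,0,0]
  linear:
    - [0,-0.064,0.07]
    - [0,-0.064,0.07]
    - [0,-0.064,0.07]
    - [0,0,0]
    - [0,0,0]
  turn: [0,0,0,-0.047,-0.047]

```text
t: 1.6
eef_pos: [496.6, 4.0, 269.6]
tcp_rot: [3.044, 1.57, 2.906]
ft_force: [-0.2, -0.5, 0.5]
opening: 0.502
```

```bash
python3 -c "
from h import *
s=env.state();print(s['t'],s['eef_pos'],s['opening'],s['joints'])
go(474,-343,200,82)"
```

```text
1.6 [496.59359793   4.02456933 269.62172099] 0.5020491089780107 [-1.25045560e-01  2.63832928e-01  1.80943582e+00  1.25016186e-04
  1.06931102e+00 -1.55738735e+00]
psi 82.06 tilt [-1.e-03  2.e-04 -1.e+00] tool shift mm [  69.6 -346.8   25.6] units [ 0.1391 -0.6937  0.0512] len 354.7
turn deg 0.06 units 0.0004
```

Request:
carry_out:
  grip: [0,0,0,0,0]
  linear:
    - [0.017,-0.087,0.0064]
    - [0.017,-0.087,0.0064]
    - [0.017,-0.087,0.0064]
    - [0.017,-0.087,0.0064]
    - [0.017,-0.087,0.0064]
  turn: [0,0,0,0,0]

```text
t: 2.1
eef_pos: [481.1, -213.7, 227.1]
tcp_rot: [2.32, 1.57, 2.179]
ft_force: [0.1, 1.3, 0.1]
opening: 0.5
```

Request:
carry_out:
  grip: [0,0,0,0,0]
  linear:
    - [0.017,-0.087,0.0064]
    - [0.017,-0.087,0.0064]
    - [0.017,-0.087,0.0064]
    - [0,0,0]
    - [0,0,0]
  turn: [0,0,0,0,0]

```text
t: 2.6
eef_pos: [472.2, -343.1, 201.4]
tcp_rot: [2.403, 1.569, 2.26]
ft_force: [-0.3, 0.5, 0.4]
opening: 0.5
```

```bash
python3 -c "
from h import *
s=env.state();print(s['t'],s['eef_pos'],s['opening'],s['ft_force'])
go(474,-343,150,82)
im=cams.read_camera('wrist');cv2.imwrite('pics/w1.png',im)
V=np.array(cams.camera_info('wrist')['view']);i=cams.camera_info('wrist')
for p in[(474,-343,68),(474+30*.99,-343-4.2,68),(474-30*.99,-343+4.2,68)]:
  c=V[:3,:3]@p+V[:3,3];t=np.arctan2(np.hypot(c[0],c[1]),c[2]);a=np.arctan2(c[1],c[0]);print(i['cx']+i['fx']*t*np.cos(a),i['cy']+i['fy']*t*np.sin(a))
"
```

```text
2.6 [ 472.17007476 -343.05972653  201.35124712] 0.5002104107269102 [-0.26270322  0.45770146  0.41127519]
psi 81.79 tilt [-0.001   0.0012 -1.    ] tool shift mm [51.3  0.3  1.9] units [0.1027 0.0005 0.0037] len 51.4
turn deg -0.21 units -0.0011
281.5399042539967 206.3163702685658
281.63891461851443 236.97211129946808
281.44104425010613 174.04925739051743
```

View pics/w1.png

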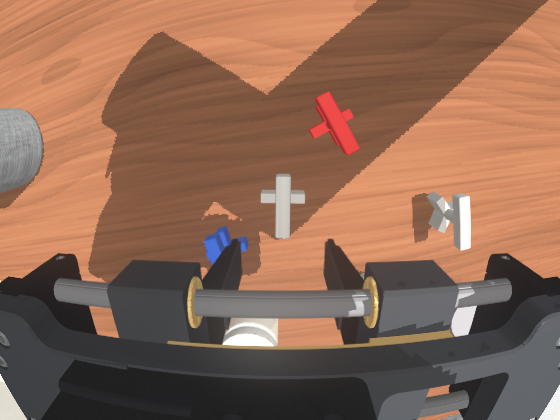

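The wrist picture confirms the cross, with the bar centred at (283,206), as predicted. Descend.

Request:
carry_out:
  grip: [0,0,0,0,0]
  linear:
    - [0.07,0,0.003]
    - [0.07,0,0]
    - [0.07,0,0]
    - [0.05,0,0]
    - [0.03,0,0]
  turn: [0,0,0,0,0]

```text
t: 3.15
eef_pos: [474.2, -340.9, 55.6]
tcp_rot: [2.461, 1.569, 2.321]
ft_force: [-0.0, 1.0, 0.4]
opening: 0.494
```

Request:
carry_out:
  grip: [0,0.4,1,1,1]
  linear:
    - [0.004,0,0]
    - [0,0,0]
    - [0,0,0]
    - [0,0,0]
    - [0,0,0]
  turn: [0,0,0,0,0]

```text
t: 3.65
eef_pos: [474.5, -342.9, 55.9]
tcp_rot: [-0.509, 1.569, -0.65]
ft_force: [-0.6, -0.1, -0.4]
opening: 0.221
```

Request:
carry_out:
  grip: [1,1,1,1]
  linear:
    - [0,0,0]
    - [0,0,0]
    - [0,0,0]
    - [-0.02,0,0]
  turn: [0,0,0,0]

```text
t: 4.05
eef_pos: [473.7, -342.4, 64.4]
tcp_rot: [2.509, 1.569, 2.367]
ft_force: [-0.6, 0.1, -1.3]
opening: 0.146
```

Request:
carry_out:
  grip: [1,1,1,1,1]
  linear:
    - [-0.06,0,0]
    - [-0.09,0,0]
    - [-0.09,0,0]
    - [-0.09,0,0]
    - [-0.09,0,0]
  turn: [0,0.039,0.039,0.039,0.039]

```text
t: 4.55
eef_pos: [473.7, -342.4, 277.4]
tcp_rot: [2.955, 1.571, 2.319]
ft_force: [0.2, -0.6, -2.1]
opening: 0.146
```

Request:
carry_out:
  grip: [1,1]
  linear:
    - [-0.05,0,0]
    - [0,0,0]
  turn: [0,0]

```text
t: 4.75
eef_pos: [474.7, -343.2, 304.2]
tcp_rot: [-0.092, 1.565, -0.723]
ft_force: [0.7, 0.8, -1.9]
opening: 0.147
```

```bash
python3 -c "
from h import *
s=env.state();print(s['t'],s['eef_pos'],s['opening'],s['ft_force'])
go(569,251,300,54)
"
```

```text
4.75 [ 474.66336729 -343.22963357  304.20756908] 0.14687167014252 [ 0.65382269  0.80056625 -1.9323115 ]
psi 53.82 tilt [ 0.0047 -0.0041 -1.    ] tool shift mm [   2.2  535.3 -274.7] units [ 0.0044  1.0706 -0.5494] len 601.7
turn deg -0.18 units -0.001
```

Request:
carry_out:
  grip: [1,1,1,1,1]
  linear:
    - [0,0.0714,-0.0366]
    - [0,0.0714,-0.0366]
    - [0,0.0714,-0.0366]
    - [0,0.0714,-0.0366]
    - [0,0.0714,-0.0366]
  turn: [0,0,0,0,0]

```text
t: 5.25
eef_pos: [505.1, -143.0, 298.9]
tcp_rot: [-2.956, 1.569, 2.695]
ft_force: [0.0, -0.1, -1.7]
opening: 0.146
```

Request:
carry_out:
  grip: [1,1,1,1,1]
  linear:
    - [0,0.0714,-0.0366]
    - [0,0.0714,-0.0366]
    - [0,0.0714,-0.0366]
    - [0,0.0714,-0.0366]
    - [0,0.0714,-0.0366]
  turn: [0,0,0,0,0]

```text
t: 5.75
eef_pos: [536.7, 55.0, 298.9]
tcp_rot: [-2.531, 1.569, 3.121]
ft_force: [1.2, -1.3, -1.9]
opening: 0.143
```

Request:
carry_out:
  grip: [1,1,1,1,1]
  linear:
    - [0,0.0714,-0.0366]
    - [0,0.0714,-0.0366]
    - [0,0.0714,-0.0366]
    - [0,0.0714,-0.0366]
    - [0,0.0714,-0.0366]
  turn: [0,0,0,0,0]

```text
t: 6.25
eef_pos: [568.3, 252.9, 298.6]
tcp_rot: [-2.175, 1.568, -2.806]
ft_force: [1.0, -1.0, -1.7]
opening: 0.144
```

Request:
carry_out:
  grip: [1,1]
  linear:
    - [0,0,0]
    - [0,0,0]
  turn: [0,0]

```text
t: 6.45
eef_pos: [568.2, 251.9, 298.5]
tcp_rot: [-2.141, 1.568, -2.77]
ft_force: [0.1, -0.9, -1.7]
opening: 0.145
```

```bash
python3 -c "
from h import *
s=env.state();print(s['t'],s['eef_pos'],s['opening'],s['ft_force'])
go(569,251,300,54)
W=np.zeros((600,800,3),np.uint8)
w=cams.read_camera('wrist');t=cams.read_camera('top');sc=cams.read_camera('scene')
for n,i in zip('wts',(w,t,sc)):cv2.imwrite(f'pics/p_{n}.png',i)
k=lambda im,x,y,a,b,f:cv2.resize(im[y:y+b,x:x+a],(a*f,b*f),interpolation=cv2.INTER_CUBIC)
W[:300,:400]=cv2.resize(sc[235:325,325:445],(400,300),interpolation=cv2.INTER_CUBIC);W[:300,400:]=k(t,65,155,80,60,5)
W[300:,:400]=k(w,182,120,200,150,2)
W[300:,400:]=cv2.resize(w,(400,300));cv2.imwrite('pics/p.png',W)
"
```

```text
6.45 [568.15700604 251.90449096 298.45621603] 0.14507168724177907 [ 0.10552743 -0.91560448 -1.74740226]
psi 53.92 tilt [-0.0026 -0.001  -1.    ] tool shift mm [-1.5 -0.2  1.2] units [-0.0031 -0.0005  0.0024] len 2.0
turn deg -0.08 units -0.0004
```

View pics/p.png

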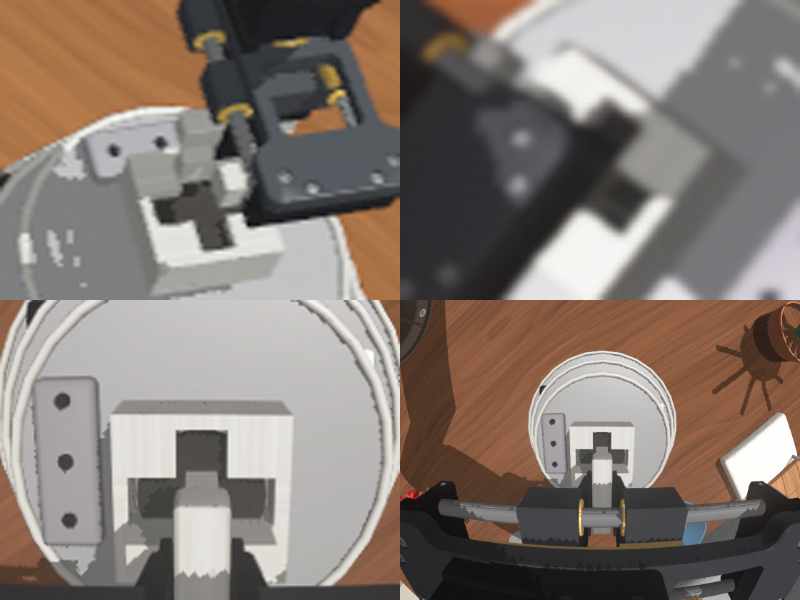

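The wrist view has the bar (crop x 174–230) and slot (178–227) centred on the same column and aligned. I'll check fore and aft from the slot's far tip and the cap's edges.

```bash
python3 -c "
from h import *
np.set_printoptions(precision=1,suppress=True)
f=lambda x,y:atz('wrist',182+x/2,120+(y-300)/2,210)[:2]
M=R.from_euler('xyz',env.state()['tcp_rot']).as_matrix();z=M[:2,2];y=M[:2,1]
print('tool z',z,'y',y)
for p,o in[((202,430),29),((202,413),35)]:
  q=f(*p);print(q,q+z*o,q-z*o)
a,b=f(112,413),f(292,413);print(a,b,np.linalg.norm(a-b))
for p in[(178,478),(227,478),(130,478),(275,478),(130,521),(275,521)]:
  q=f(*p)-env.state()['eef_pos'][:2];print(p,'rel y,z',q@y,q@z)
"
```

```text
tool z [ 0.8 -0.6] y [0.6 0.8]
[547.2 267.1] [570.6 249.9] [523.8 284.2]
[541.9 271. ] [570.1 250.3] [513.7 291.7]
[521.3 243.3] [562.2 298.9] 69.02162454329739
(178, 478) rel y,z -8.591403343645004 -8.033550541262393
(227, 478) rel y,z 10.54266614333438 -8.018216288433477
(130, 478) rel y,z -27.43245012541605 -8.052599393414173
(275, 478) rel y,z 29.39734603551007 -8.007057354399048
(130, 521) rel y,z -28.00788790046414 9.77238252161369
(275, 521) rel y,z 29.969427607345168 9.825105897146969
```

Offsets: about +1 mm in tool y and +1.5 mm in tool z. Lower it in.

Request:
carry_out:
  grip: [1,1,1,1,1]
  linear:
    - [0,0.002,0.003]
    - [0.02,0,0]
    - [0.02,0,0]
    - [0.02,0,0]
    - [0.014,0,0]
  turn: [0,0,0,0,0]

```text
t: 7.1
eef_pos: [570.3, 251.1, 261.7]
tcp_rot: [-2.26, 1.569, -2.892]
ft_force: [-0.5, 0.2, -1.2]
opening: 0.145
```

Request:
carry_out:
  grip: [1,1,1]
  linear:
    - [0.008,0,0]
    - [0.008,0,0]
    - [0,0,0]
  turn: [0,0,0]

```text
t: 7.4
eef_pos: [570.6, 251.4, 254.9]
tcp_rot: [-2.453, 1.571, -3.085]
ft_force: [0.1, -0.4, -2.1]
opening: 0.146
```

Request:
carry_out:
  grip: [1,1,1,1]
  linear:
    - [0.006,0,0]
    - [0.006,0,0]
    - [0.004,0,0]
    - [0,0,0]
  turn: [0,0,0,0]

```text
t: 7.8
eef_pos: [570.7, 251.4, 247.1]
tcp_rot: [1.063, 1.57, 0.432]
ft_force: [-0.3, 0.1, 0.0]
opening: 0.146
```

Request:
carry_out:
  grip: [1,1,1,1]
  linear:
    - [0.004,0,0]
    - [0.004,0,0]
    - [0,0,0]
    - [0,0,0]
  turn: [0,0,0,0]

```text
t: 8.2
eef_pos: [570.8, 251.4, 243.5]
tcp_rot: [1.027, 1.57, 0.395]
ft_force: [0.4, -0.9, 4.9]
opening: 0.147
```

Request:
carry_out:
  grip: [1,1,1,1]
  linear:
    - [0.004,0,0]
    - [0,0,0]
    - [0.004,0,0]
    - [0,0,0]
  turn: [0,0,0,0]

```text
t: 8.6
eef_pos: [571.3, 251.5, 243.1]
tcp_rot: [0.892, 1.566, 0.26]
ft_force: [-7.1, -3.8, 31.9]
opening: 0.147
```

Hard stop at z=243.1 with 32 N, which is where home was expected. Relieve the load, release and retreat.

Request:
carry_out:
  grip: [1,0,-0.1,-0.1,-0.1]
  linear:
    - [-0.006,0,0]
    - [0,0,0]
    - [0,0,0]
    - [0,0,0]
    - [0,0,0]
  turn: [0,0,0,0,0]

```text
t: 9.1
eef_pos: [570.5, 251.4, 241.6]
tcp_rot: [-2.296, 1.57, -2.927]
ft_force: [-0.3, 0.1, 0.3]
opening: 0.43
```

Request:
carry_out:
  grip: [-0.1,-0.1,-0.1,-0.1,-0.1]
  linear:
    - [-0.02,0,0]
    - [-0.05,0,0]
    - [-0.07,0,0]
    - [-0.07,0,0]
    - [-0.05,0,0]
  turn: [0,0,0,0,0]

```text
t: 9.6
eef_pos: [570.7, 251.4, 375.4]
tcp_rot: [0.979, 1.568, 0.347]
ft_force: [-0.6, 0.6, -1.0]
opening: 0.55
```

Request:
carry_out:
  grip: [-0.1,-0.1,-0.1,-0.1,-0.1]
  linear:
    - [0,0,-0.08]
    - [0,0,-0.08]
    - [0,0,0]
    - [0,0,0]
    - [0,0,0]
  turn: [0,0,0,0,0]

```text
t: 10.1
eef_pos: [506.5, 298.3, 372.4]
tcp_rot: [0.72, 1.57, 0.089]
ft_force: [-0.8, -0.4, -0.4]
opening: 0.549
```

```bash
python3 -c "
from h import *
s=env.state();print(s['t'],s['eef_pos'],s['opening'],s['ft_force'])
W=np.zeros((600,800,3),np.uint8)
w=cams.read_camera('wrist');t=cams.read_camera('top');sc=cams.read_camera('scene')
for n,i in zip('wts',(w,t,sc)):cv2.imwrite(f'pics/q_{n}.png',i)
k=lambda im,x,y,a,b,f:cv2.resize(im[y:y+b,x:x+a],(a*f,b*f),interpolation=cv2.INTER_CUBIC)
W[:300,:400]=k(sc,345,250,80,60,5);W[:300,400:]=k(t,65,155,80,60,5)
W[300:,:400]=cv2.resize(w,(400,300));W[300:,400:]=k(sc,160,140,133,100,3)[:300,:].shape[1] and cv2.resize(sc[140:240,160:293],(400,300));cv2.imwrite('pics/q.png',W)
"
```

```text
10.1 [506.53468015 298.28236278 372.418197  ] 0.5486600078412919 [-0.7826574  -0.35064443 -0.41217902]
```

View pics/q.png

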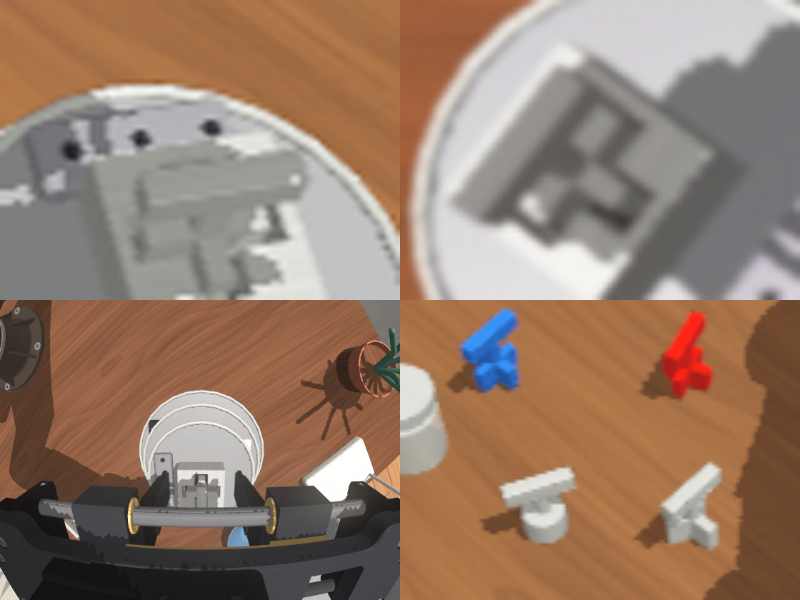

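The handle is seated in the socket and the trefoil and stopper haven't moved. Quick height check by triangulating the bar's top: top view at about (88.5,180.5), scene view at about (389,285).

```bash
python3 -c "
from h import *
print(tri([('top',88.5,180.5),('scene',388.5,285)]),atz('top',88.5,180.5,256),atz('scene',388.5,285,256))
w=cv2.imread('pics/q_w.png');sc=cv2.imread('pics/q_s.png')
a=cv2.resize(w[215:295,230:330],(400,320),interpolation=cv2.INTER_CUBIC);b=cv2.resize(sc[255:319,350:430],(400,320),interpolation=cv2.INTER_CUBIC)
W=cv2.convertScaleAbs(np.hstack([a,b]),alpha=1.3,beta=10);cv2.imwrite('pics/r.png',W)
"
```

```text
[574.64357353 249.93379104 256.99421151] [575.26114411 249.86971329 256.        ] [573.58062059 250.23020386 256.        ]
```

View pics/r.png

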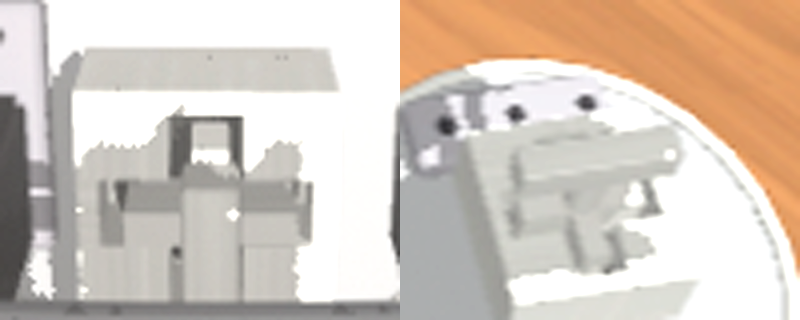

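The fins sit in the slots, upright, with the bar top at about 257 mm (256 expected when home).

```bash
python3 -c "
from cell import env
print(env.job_done())"
```

```text
the job is handed in; nothing more can be done
None
```

The four-finned handle is in the stand's socket, pushed down to the stop and let go. I handed the job in after about 10 s of robot time; no verdict was reported.

- **What I did:** I picked out the handle by its foot in both camera views and gripped it across the bar. I turned it 28° to line the fins up with the slots, then pushed until it stopped dead at 32 N. After that I released it and moved the gripper clear.
- **Depth and position:** The bar's top measured about 257 mm high; fully home would be 256 mm. It appeared about 5 mm from the socket's centre, and the limit is 12 mm. That reading comes from eyeballed pixels; the gripper itself was within about 1.5 mm of the centre when it let go.
- **Angle and neighbours:** In the last pictures the handle stood upright with its fins in the slots. The other two T-handles and the blue and red look-alikes looked untouched.

No check failed or seriously disagreed.

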